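Run the welding lathe's tailstock up to the tube and let its brake on

ROBOT

A 6-joint arm with a two-finger parallel gripper is mounted at the origin on the work surface. World frame = base frame: x ahead of the robot, y to its left, z up, the work surface at z = 0. Lengths are in mm, angles in rad, forces in N, time in s.
With the tool pointing down it reaches from about 275 to 750 mm from the base axis. Payload 10.2 kg.
Tool frame: the origin (TCP) lies between the finger pads; the fingertips stand 8 mm ahead of it and the grasp point (between the pads) lies 11 mm behind it; z points along the fingers, y is the line along which they close (so a half turn about z gives the same grasp; the last joint's range is limited). The gripper opens to 85 mm and grips with 20 to 120 N. Pads are 22 mm wide; open, the fingers measure 114 mm over their backs; the gripper's body (76 mm by 85 mm) begins 54 mm behind the grasp point. The pads swing forward as they close: fully open they stand 13 mm farther back than shut.
Start: joints at [1.09, 0.313, 1.498, -0, 1.331, -0.223], TCP at [133.863, 507.653, 239.294] pointing down, gripper open.
Joint ranges: [-2.94, 2.94], [-0.97, 2.17], [0.19, 2.56], [-1.23, 4.37], [0.02, 3.11], [-2.88, 2.88]. Speed limits (rad/s): [2.39, 2.39, 3.01, 3.14, 3.14, 3.14].

INTERFACE

Orientations are given as a unit quaternion [w, x, y, z].
In Python, from rig import * gives the robot as it stands.
- The arm moves only by the shell command python3 -m handwheel 'ROWS' [FORCE]. ROWS is JSON, a list that holds one entry, the list of rows, each a list of 7 numbers: the shift along the world's x, y, z in mm, then the turn, a rotation vector about the world's x, y, z in degrees, then the opening, from -1 (shut) to 1 (fully open). A call has 1 to 8 rows; each row shifts and turns the commanded pose from where the row before left it; what a row does not reach is not made up. A row lasts 1/8 s, in which the tool goes at most 62.5 mm and 10.7 degrees, less where a joint would pass 70% of its speed; a pose out of reach is approached as far as the arm can. A call is refused whole if a number of a shift passes 62.5 or a number of a turn 10.7, either way. A call with a gripper value outside its range is refused whole. The fingers move at their own pace and stop on an object; FORCE is the grip in N (left out, the last holds). Time passes only in rows, so rows that do not move let the fingers close. It gives the time, the measured TCP pose, the force, the opening and the grip force at its end, in the units of the state.
- sense(): the state, without advancing time (a new reading comes with each control period).
- capture(name): name is "scene" or "top"; returns a dict with "image" (420x560x3 uint8, red, green, blue), "fx", "fy", "cx", "cy" (pixels), "dist_coeffs" ([k1, k2, p1, p2, k3] as OpenCV has them; the pictures are not rectified), "rvec" (rotation vector, rad) and "tvec" (3), from world to camera coordinates, as OpenCV has them. Camera axes: x right, y down, z forward; pixel columns grow to the right and rows downward; lengths in mm; the calibration is good to about 2 mm. A picture is of the moment at which its call begins. There is no depth.
- finish_job(): hands the job in; it is judged then, once.
The state is a dict: "time_s": time; "joints": joint angles; "dq": joint speeds; "tau": joint torques, N m; "eef_pos": TCP position; "ee_rot": TCP orientation; "force": force on the tool from outside, world axes, zero at the start; "wrist_torque": the same for the moment, N m; "grip_width": opening from 0.0 (shut) to 1.0 (fully open); "grip_force": force on a finger pad.
Only numpy, scipy, OpenCV 4.12 (cv2) and the standard library are available. Lean on these libraries where they do the work, as an engineer would, in place of code of your own. Each camera call takes 0.05 s, during which the arm holds its last target. There are 200 camera calls.

TASK

Bring the tailstock of the bench welding lathe up to the tube in the chuck: raise its brake lever to the third notch (not on to the fourth) to lift the brake shoe, and with the lever still up there slide the tailstock along the bed until its cone is fully home in the tube's mouth. Then press the release button on the lever's grip and take the lever all the way down, so that the brake holds the tailstock with the cone home. Leave the loose tools on the table where they are.

Things in the scene. Friction and masses are not known exactly. Their poses are not given: they have to be found in the camera images.
- bed: The bench welding lathe: grey bed 700 mm long with two steel ways, across the table in front of the robot, headstock and three-jaw chuck at the robot's left (+y) end. Origin: middle of the bed at table height. x square to the bed, away from the robot (up to 0.12 rad of yaw), y along the bed to the chuck, z up.
- tailstock (a joint): Position in m along the bed of the tailstock, the grey casting right of the tube, growing towards the chuck; starts at 0 to 0.08. It only slides. Brake lifted, 3 to 5 N moves it (2 to 3.3 kg); brake on, it holds over 40 N. It may be run along by the lever's grip or pushed. Barrel and handwheel: axis 160 mm up, 58 mm beyond the lever's pivot, tops 198 mm up.
- lever_pivot (a point): Pivot of the brake lever on the robot's side of the tailstock, in the tailstock's middle, 106 mm above the table; moves with the tailstock. Axes as the bed's. The lever sticks out from here towards the robot (-x) and swings up about the bed's y, so raising it does not push the tailstock along.
- lever_grip (a point): Where to hold the lever: on its centre line, 130 mm from the pivot. The lever is a 10 mm wide flat steel bar, then a black moulded grip from 85 to 203 mm from the pivot, 28 mm wide (along the bed), 24 mm high. Down, it lies level. It can be pinched across its width from above, free at both sides. Its frame turns with the lever: x along it to the pivot, z out of its top.
- lever (a joint): Lever angle in rad: 0 = all the way down, level, on its stop; grows as it is raised. A pawl clicks over a notched plate and holds it from going down at 0.30, 0.45, 0.60, 0.75 (first to fourth notch). To catch a notch go 0.01 to 0.05 beyond it, then ease back; 0.74 counts as the fourth. A spring pulls it down: raising takes up to 2 N m, 16 N at lever_grip. At the third the shoe is clear.
- release_top (a point): Centre of the top face of the release button, a bare metal pad 24 x 15 mm in a dark bezel on top of the grip near its end: 174 mm from the pivot along the lever and, when out, 22.5 mm above the lever's centre line (10.5 mm above the grip). It goes in square to the lever, 6 mm, with 5 to 6 N (pressing the grip beside it does nothing). Frame as lever_grip.
- release (a joint): Travel of the release button in m: 0 = out, 0.006 = fully in; from 0.004 in, the pawl is out and the spring drops the lever. If the lever runs away from the finger, the button pops out and the pawl catches in the next lower notch: so follow the button down along the lever's arc, or press again, until the lever lies at 0. Its spring puts it out again when left.
- cone_seat (a point): Point on the axis of the tailstock's steel cone where the cone is 52 mm across, 105 mm from the tailstock's middle towards the chuck, 160 mm above the table. The cone's blunt tip, 16 mm across, is 31 mm farther on. Axes as the bed's.
- tube_mouth (a point): Centre of the open end, towards the tailstock, of the steel tube fast in the chuck: 60 mm outside, 52 mm inside, on the cone's axis, 160 mm above the table. It starts 0.10 to 0.26 m from cone_seat, straight along the bed. The cone is home when cone_seat is at this point: there it meets the rim and stops hard.
- square: Bystander: loose magnetic welding square, a triangle with legs about 120 mm, 22 mm high; origin near its middle, at the table. Starts left of the lever, on the robot's side of the bed.
- sleeve: Bystander: loose steel sleeve standing on end, 48 mm across, 60 mm high; origin at its foot. Starts left of the lever, on the robot's side of the bed.
- hammer: Bystander: loose hammer, 260 mm long, lying on the table; origin at its underside near its middle. Starts well to the right of the lever.

How it is judged:
By the outcome, as a careful person would: the job done as asked, in the order asked, and still so for the second after the job is handed in, with the robot touching nothing.
It also fails if it takes over 51 s, if anything falls off the work surface, if the arm or the gripper's body presses on something with over 40 N, if the wrist force passes 120 N, or if a joint passes its speed limit or range.

## Working session

There is one attempt and no reset: what is moved stays moved. The work goes in short steps, Python scripts to look and compute and a shell command to move; the robot and the scene stay as the last step left them, time stands still between calls to the robot, and variables do not carry over. Pictures are saved under pics/ and viewed, at most 10 in all, crops included, and the job is handed in when it is done.

```bash
mkdir -p pics; ls
python3 - <<'E'
from rig import *
import cv2,pickle
for n in("scene","top"):
    c=capture(n); pickle.dump(c,open(f"pics/{n}0.pkl","wb"))
    cv2.imwrite(f"pics/{n}0.png",cv2.resize(c["image"][:,:,::-1],(784,588),interpolation=cv2.INTER_CUBIC))
    print(n,{k:v for k,v in c.items() if k!="image"})
print(sense())
E
```

```text
pics
scene {'fx': 401.4936035031682, 'fy': 401.4936035031682, 'cx': 279.3219584938712, 'cy': 206.21961325922777, 'dist_coeffs': array([-0.06812569,  0.        ,  0.        ,  0.        ,  0.        ]), 'rvec': array([ 1.13344621,  2.48540664, -0.84863695]), 'tvec': array([ 409.12164505, -226.10566465, 1394.51359674])}
top {'fx': 478.93735083875237, 'fy': 478.93735083875237, 'cx': 274.1438287815479, 'cy': 200.74788594929458, 'dist_coeffs': array([-0.07983071,  0.        ,  0.        ,  0.        ,  0.        ]), 'rvec': array([ 2.12429206, -2.12653919,  0.19154084]), 'tvec': array([ -82.40276467,  575.10557896, 1216.64885711])}
{'time_s': 0.1, 'joints': array([ 1.08958955e+00,  3.13365772e-01,  1.49829389e+00,  9.80730608e-06,
        1.33100781e+00, -2.23373678e-01]), 'dq': array([ 0.00237308, -0.00071972, -0.00388723, -0.00238322,  0.00019821,
       -0.00055834]), 'tau': array([ 1.70776519e-03, -4.12896109e+01, -2.60144860e+01, -2.52857844e-04,
        3.00723477e-03,  2.00200262e-06]), 'eef_pos': array([133.76955379, 507.46682927, 238.83207285]), 'ee_rot': array([-1.89903092e-04,  1.28560899e-01,  9.91701470e-01, -5.02762845e-04]), 'force': array([-0.12776315, -0.31854704,  0.50984009]), 'wrist_torque': array([ 0.03725037, -0.0043323 ,  0.01163038]), 'grip_force': 0.0, 'grip_width': 1.00116969726189}
```

View pics/top0.png

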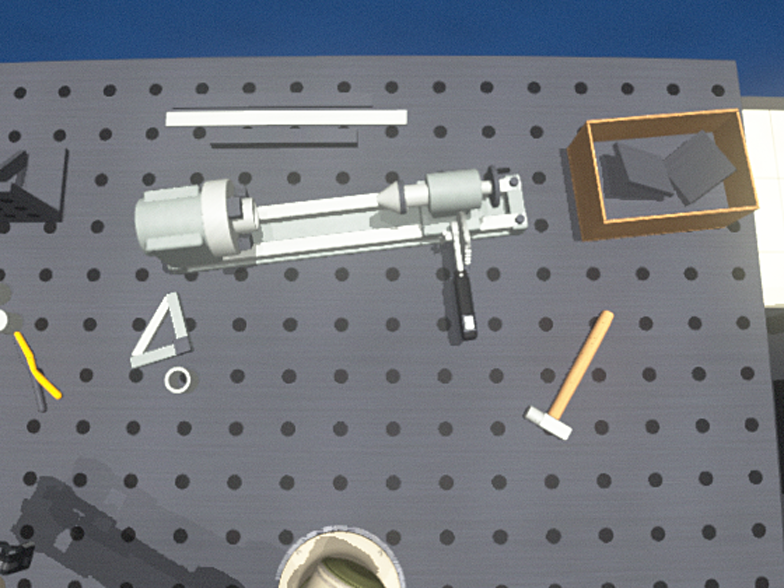

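View pics/scene0.png

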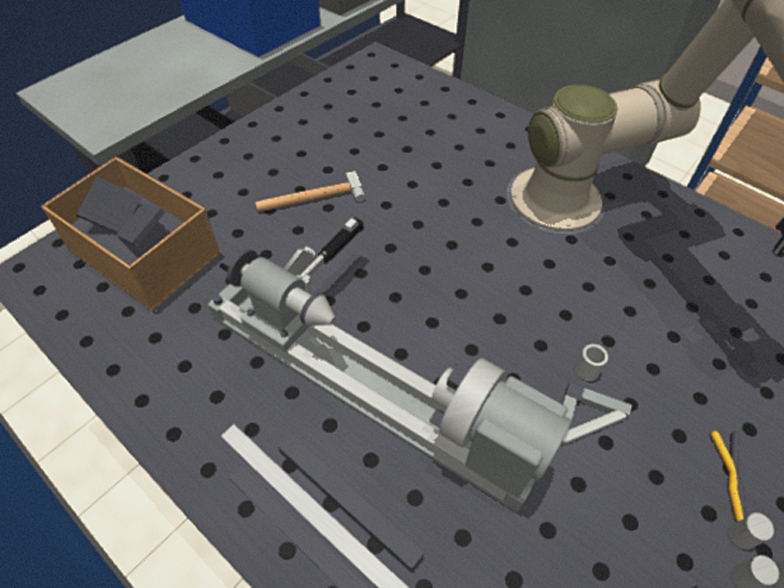

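The top picture shows the bed at (135–527, 170–270), the lever's grip at (462,270)–(469,337) with its button at (469,323), and the cone near (390,198). The square is at (165,330), the sleeve at (178,380) and the hammer at (575,380). I'll zoom in on the tube mouth and the lever.

Run:
```python
import cv2,pickle,numpy as np
t=pickle.load(open("pics/top0.pkl","rb"))["image"][:,:,::-1];s=pickle.load(open("pics/scene0.pkl","rb"))["image"][:,:,::-1]
# top crop u 160..390 v110..250 ; x3.4
a=cv2.resize(t[110:250,140:390],(800,448),interpolation=cv2.INTER_CUBIC)
b=cv2.resize(s[150:320,145:395],(800,544),interpolation=cv2.INTER_CUBIC)
cv2.imwrite("pics/tc.png",a);cv2.imwrite("pics/sc.png",b)
```

```text
(no output)
```

View pics/tc.png

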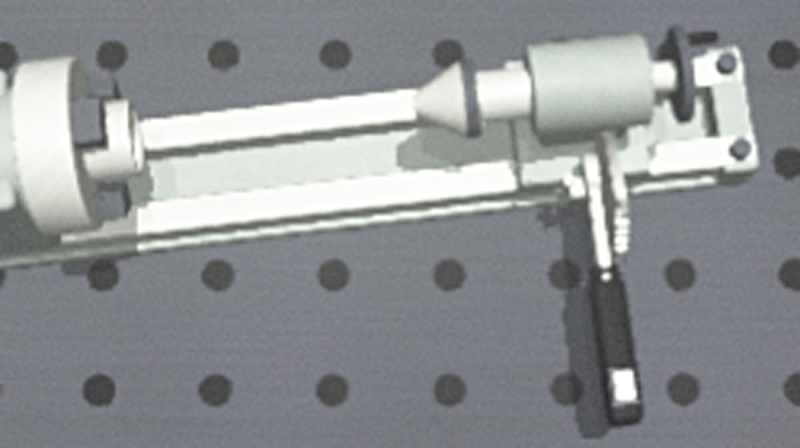

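View pics/sc.png

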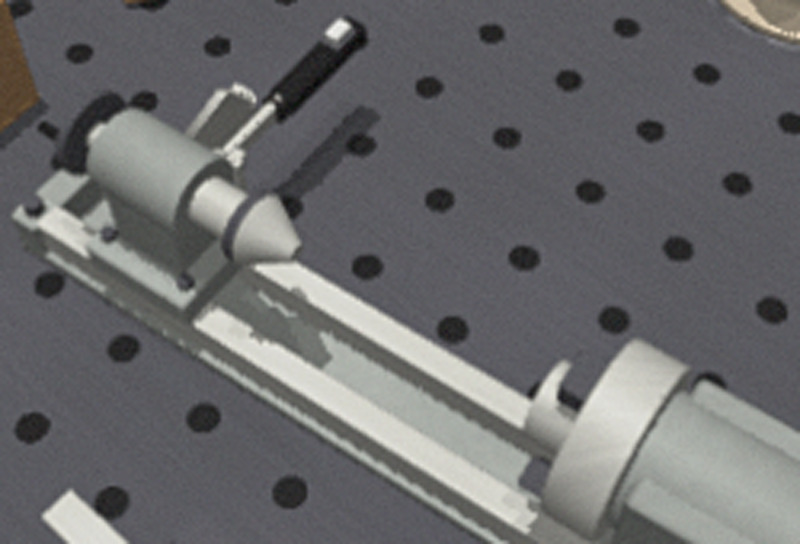

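```bash
cat > h.py <<'E'
import cv2,pickle,numpy as np
from scipy.optimize import least_squares
def proj(c,P): return cv2.projectPoints(np.array(P,float).reshape(-1,1,3),c["rvec"],c["tvec"],np.array([[c["fx"],0,c["cx"]],[0,c["fy"],c["cy"]],[0,0,1]]),c["dist_coeffs"])[0][:,0]
def W(p,L):
    x,y,a=p[:3];c,s=np.cos(a),np.sin(a);L=np.array(L,float)
    return np.c_[x+c*L[:,0]-s*L[:,1],y+s*L[:,0]+c*L[:,1],106+L[:,2]]
E
python3 - <<'E'
from h import *
t=pickle.load(open("pics/top0.pkl","rb"));s=pickle.load(open("pics/scene0.pkl","rb"))
b=(-174,0,22.5);k=(58,136,54);g=(-85,0,12)
ut=(np.array([(624,385),(416,106),(605,275)])+.5)/3.2-.5+(140,110)
us=(np.array([(340,28),(297,245),(282,107)])+.5)/3.2-.5+(145,150)
m=(np.array([(139,137)])+.5)/3.2-.5+(140,110)
f=lambda p:np.r_[proj(t,W(p,[b,k,g]))-ut,proj(s,W(p,[b,k,g]))-us, proj(t,W(p,[(58,p[3],54)]))-m].ravel()
r=least_squares(f,[550,-100,0,300],x_scale=[100,100,.1,100])
print(r.x,r.fun.reshape(-1,2).round(1))
p=r.x;print("gap",p[3]-105);print(W(p,[b,(-130,0,0),k,(58,p[3],54)]).round(1))
q=np.array(proj(s,W(p,[(58,p[3],54)]))[0]);print((q-(145,150))*3.2)
E
```

```text
[ 6.59156719e+02 -2.12048579e+02  1.13017713e-01  3.49979301e+02] [[-0.2  0.6]
 [-0.7 -0. ]
 [ 0.5  0.5]
 [-0.2  0.2]
 [ 0.1  2.7]
 [-1.  -3.1]
 [-0.  -0.1]]
gap 244.9793014810133
[[ 486.3 -231.7  128.5]
 [ 530.  -226.7  106. ]
 [ 701.4  -70.4  160. ]
 [ 677.3  142.2  160. ]]
[539.42748017 396.42071776]
```

The bed's yaw is about 0.113 rad. The grip is at about (530,−227,106) and the cone has about 245 mm to go along (−0.113, 0.994). I'm moving above the grip now.

```bash
python3 -m handwheel '[[[24,-45,0,0,0,2.66,1],[24,-45,0,0,0,2.66,1],[24,-45,0,0,0,2.66,1],[24,-45,0,0,0,2.66,1],[24,-45,0,0,0,2.66,1],[24,-45,0,0,0,2.66,1],[24,-45,0,0,0,2.66,1],[24,-45,0,0,0,2.66,1]]]' 40
python3 -m handwheel '[[[24,-45,0,0,0,0,1],[24,-45,0,0,0,0,1],[24,-45,0,0,0,0,1],[24,-45,0,0,0,0,1],[24,-45,0,0,0,0,1],[24,-45,0,0,0,0,1],[24,-45,0,0,0,0,1],[24,-45,0,0,0,0,1]]]'
```

```text
time_s: 1.1
eef_pos: [326.2, 146.1, 239.3]
ee_rot: [0.0, -0.058, 0.998, 0.0]
force: [0.6, 0.3, -0.3]
grip_width: 0.998
grip_force: 0.0
time_s: 2.1
eef_pos: [518.4, -213.9, 238.9]
ee_rot: [-0.0, -0.057, 0.998, 0.0]
force: [-0.3, 0.5, 0.7]
grip_width: 0.997
grip_force: 0.0
```

```bash
python3 -m handwheel '[[[11.6,-13,0,0,0,0,1],[0,0,-40,0,0,0,1],[0,0,-30,0,0,0,1],[0,0,-30,0,0,0,1],[0,0,-25,0,0,0,1],[0,0,-19,0,0,0,1],[0,0,0,0,0,0,1]]]' 30
python3 - <<'E'
from rig import *
import cv2
c=capture("top");cv2.imwrite("pics/t1.png",cv2.resize(c["image"][150:270,230:390,::-1],(640,480),interpolation=cv2.INTER_CUBIC))
E
```

```text
time_s: 2.98
eef_pos: [528.7, -224.9, 93.9]
ee_rot: [-0.001, -0.057, 0.998, 0.001]
force: [0.2, -0.4, 0.3]
grip_width: 0.999
grip_force: 0.0
```

View pics/t1.png

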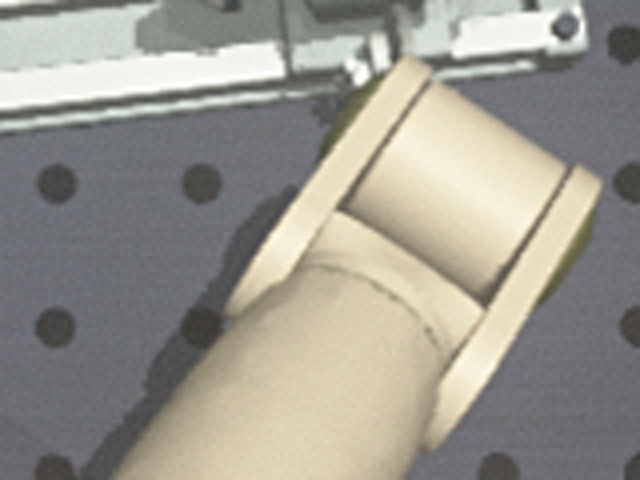

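The wrist hides the grip in this view, with only the lever's bar visible at (400,30). No contact force shows, so I'm closing the fingers.

```bash
python3 -m handwheel '[[[0,0,0,0,0,0,0],[0,0,0,0,0,0,-0.6],[0,0,0,0,0,0,-1],[0,0,0,0,0,0,-1],[0,0,0,0,0,0,-1],[0,0,0,0,0,0,-1]]]' 40
```

```text
time_s: 3.78
eef_pos: [530.0, -228.1, 96.4]
ee_rot: [0.001, -0.057, 0.998, -0.003]
force: [0.6, -13.5, 0.8]
grip_width: 0.317
grip_force: 46.1
```

```bash
python3 -m handwheel '[[[0.2,-2,0,0,0,0,-1],[-0.5,-0.1,11.7,-0.58,5.12,0,-1],[0.6,0.1,11.7,-0.58,5.12,0,-1],[1.6,0.2,11.6,-0.58,5.12,0,-1],[2.7,0.3,11.4,-0.58,5.12,0,-1],[3.7,0.4,11.1,-0.58,5.12,0,-1],[0,0,0,0,0,0,-1]]]'
python3 -c "
from rig import *
s=sense();print(s['wrist_torque'],s['joints'])"
```

```text
time_s: 4.65
eef_pos: [537.7, -227.3, 152.8]
ee_rot: [-0.224, -0.055, 0.973, -0.013]
force: [-4.1, -6.8, -0.2]
grip_width: 0.322
grip_force: 45.4
[-0.67230845  0.12577222  0.47117195] [-0.49320712  0.74888162  1.10262131 -0.25428723  1.66638297 -2.15350476]
```

```bash
python3 -m handwheel '[[[4.7,0.5,10.8,-0.58,5.12,0,-1],[0,0,0,0,0,0,-1]]]'
python3 -m handwheel '[[[2.5,0.3,4.6,-0.26,2.29,0,-1],[2.5,0.3,4.6,-0.26,2.29,0,-1],[0,0,0,0,0,0,-1],[0,0,0,0,0,0,-1]]]'
```

```text
time_s: 4.9
eef_pos: [541.9, -226.8, 162.9]
ee_rot: [-0.268, -0.054, 0.962, -0.015]
force: [-7.4, -5.6, -3.7]
grip_width: 0.32
grip_force: 44.9
time_s: 5.4
eef_pos: [546.5, -225.9, 171.8]
ee_rot: [-0.306, -0.054, 0.95, -0.017]
force: [-8.4, -3.4, -4.6]
grip_width: 0.317
grip_force: 44.6
```

```bash
python3 -m handwheel '[[[1.6,0.2,2.7,-0.1,1,0,-1],[0,0,0,0,0,0,-1]]]'
python3 -m handwheel '[[[-1,-0.1,-1.8,0,-0.6,0,-1],[-1,-0.1,-1.8,0,-0.6,0,-1],[0,0,0,0,0,0,-1]]]'
python3 -m handwheel '[[[-1,-0.1,-1.8,0,-0.6,0,-1],[0,0,0,0,0,0,-1]]]'
```

```text
time_s: 5.65
eef_pos: [548.1, -225.7, 174.4]
ee_rot: [-0.315, -0.054, 0.947, -0.017]
force: [-7.9, -4.0, -6.3]
grip_width: 0.321
grip_force: 44.5
time_s: 6.02
eef_pos: [547.1, -225.5, 172.5]
ee_rot: [-0.303, -0.054, 0.951, -0.018]
force: [1.3, -2.6, 4.2]
grip_width: 0.32
grip_force: 46.4
time_s: 6.28
eef_pos: [546.8, -225.5, 171.8]
ee_rot: [-0.296, -0.054, 0.953, -0.019]
force: [5.8, -2.4, 11.4]
grip_width: 0.316
grip_force: 47.4
```

The upward force on easing back shows the pawl has caught the third notch. Sliding now.

```bash
python3 -m handwheel '[[[0.8,0.1,1.4,0,0.6,0,-1],[-0.5,4,0,0,0,0,-1],[-0.9,8,0,0,0,0,-1],[-1.4,11.9,0,0,0,0,-1],[-1.7,14.9,0,0,0,0,-1],[-1.7,14.9,0,0,0,0,-1],[-1.7,14.9,0,0,0,0,-1],[-1.7,14.9,0,0,0,0,-1]]]'
python3 -m handwheel '[[[-1.7,14.9,0,0,0,0,-1],[-1.7,14.9,0,0,0,0,-1],[-1.7,14.9,0,0,0,0,-1],[-1.7,14.9,0,0,0,0,-1]]]'
```

```text
time_s: 7.28
eef_pos: [537.3, -141.8, 172.5]
ee_rot: [-0.303, -0.053, 0.951, -0.019]
force: [0.2, -3.9, 7.3]
grip_width: 0.32
grip_force: 46.7
time_s: 7.78
eef_pos: [530.3, -82.2, 172.5]
ee_rot: [-0.303, -0.053, 0.951, -0.019]
force: [-1.2, -3.3, 8.9]
grip_width: 0.319
grip_force: 46.7
```

```bash
python3 -m handwheel '[[[-1.7,14.9,0,0,0,0,-1],[-1.7,14.9,0,0,0,0,-1],[-1.7,14.9,0,0,0,0,-1],[-1.4,11.9,0,0,0,0,-1],[-0.9,8,0,0,0,0,-1],[-0.6,5,0,0,0,0,-1],[-0.3,3,0,0,0,0,-1]]]'
python3 -m handwheel '[[[-0.3,3,0,0,0,0,-1],[-0.3,3,0,0,0,0,-1],[-0.3,3,0,0,0,0,-1],[-0.3,3,0,0,0,0,-1],[-0.3,3,0,0,0,0,-1]]]'
```

```text
time_s: 8.65
eef_pos: [521.8, -9.6, 172.6]
ee_rot: [-0.303, -0.054, 0.951, -0.018]
force: [-4.6, -3.5, 8.0]
grip_width: 0.322
grip_force: 46.6
time_s: 9.28
eef_pos: [520.2, 5.2, 172.6]
ee_rot: [-0.304, -0.054, 0.951, -0.018]
force: [-3.9, -3.6, 9.6]
grip_width: 0.317
grip_force: 46.5
```

```bash
python3 -m handwheel '[[[-0.3,3,0,0,0,0,-1],[-0.3,3,0,0,0,0,-1]]]'
python3 -m handwheel '[[[-0.3,3,0,0,0,0,-1],[-0.2,2,0,0,0,0,-1]]]'
python3 -m handwheel '[[[-0.2,2,0,0,0,0,-1],[-0.2,2,0,0,0,0,-1]]]'
python3 -m handwheel '[[[-0.2,2,0,0,0,0,-1],[-0.2,2,0,0,0,0,-1]]]'
```

```text
time_s: 9.52
eef_pos: [519.4, 11.2, 172.6]
ee_rot: [-0.304, -0.054, 0.951, -0.018]
force: [-5.0, -3.3, 10.1]
grip_width: 0.322
grip_force: 46.5
time_s: 9.78
eef_pos: [518.9, 16.3, 172.6]
ee_rot: [-0.304, -0.054, 0.951, -0.018]
force: [-5.5, -4.1, 9.3]
grip_width: 0.321
grip_force: 46.5
time_s: 10.02
eef_pos: [518.5, 19.6, 172.7]
ee_rot: [-0.304, -0.053, 0.951, -0.019]
force: [-5.8, -13.7, 8.5]
grip_width: 0.319
grip_force: 46.4
time_s: 10.28
eef_pos: [518.6, 19.9, 172.8]
ee_rot: [-0.304, -0.052, 0.951, -0.022]
force: [-4.7, -36.3, 8.9]
grip_width: 0.321
grip_force: 46.8
```

The cone met the rim and stopped hard: 36 N with no further travel at y≈19.9. I'll ease the push, open and lift off.

```bash
python3 -m handwheel '[[[0.2,-2,0,0,0,0,-1],[0,-0.6,0,0,0,0,-1],[0,0,0,0,0,0,-0.2],[0,0,0,0,0,0,0.5],[0,0,0,0,0,0,0.5],[0,0,0,0,0,0,0.5]]]'
python3 -m handwheel '[[[0,0,15,0,0,0,0.5],[0,0,25,0,0,0,0.5],[-10,0,30,0,0,0,0.5],[-20,0,25,0,0,0,-1],[-10,0,0,0,0,0,-1],[0,0,0,0,0,0,-1],[0,0,0,0,0,0,-1]]]'
python3 - <<'E'
from rig import *
import cv2,pickle
for n in("top","scene"):
    c=capture(n);pickle.dump(c,open(f"pics/{n}2.pkl","wb"))
t=pickle.load(open("pics/top2.pkl","rb"))["image"];s=c["image"]
a=cv2.resize(t[110:260,140:340],(400,300),interpolation=cv2.INTER_CUBIC)
b=cv2.resize(s[110:320,145:425],(800,600),interpolation=cv2.INTER_CUBIC)
cv2.imwrite("pics/s2.png",b[:,:,::-1]);cv2.imwrite("pics/t2.png",cv2.resize(t[110:260,140:340],(800,600),interpolation=cv2.INTER_CUBIC)[:,:,::-1])
E
```

```text
time_s: 11.02
eef_pos: [519.0, 22.0, 171.4]
ee_rot: [-0.303, -0.054, 0.951, -0.018]
force: [0.5, 0.2, -1.1]
grip_width: 0.749
grip_force: 0.0
time_s: 11.9
eef_pos: [479.1, 21.7, 265.7]
ee_rot: [-0.304, -0.054, 0.951, -0.018]
force: [-0.2, -0.4, -0.4]
grip_width: 0.002
grip_force: 0.0
```

View pics/s2.png

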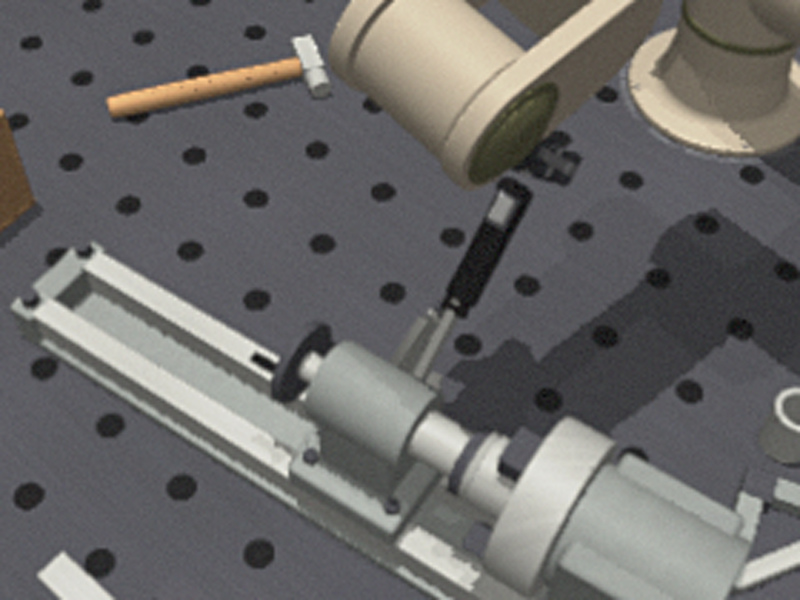

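View pics/t2.png

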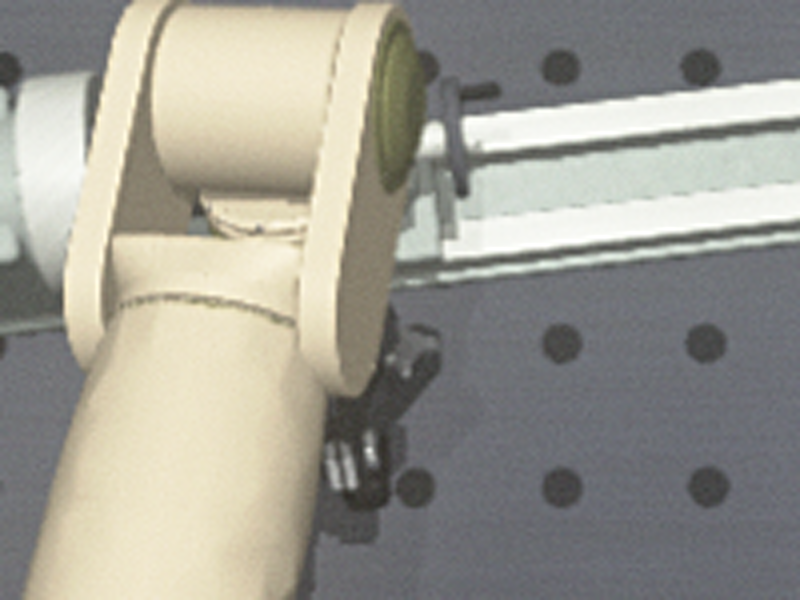

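The scene picture shows the cone inside the tube at about (475,470) and the lever standing raised with its button at (502,207). I'll check the angle from that pixel and work out the press pose.

Run:
```python
from h import *
s=pickle.load(open("pics/scene2.pkl","rb"))
p=[659.16,-212.05,.113]; S=246.5
p[0]-=S*np.sin(.113);p[1]+=S*np.cos(.113)
print(p)
q=lambda th,r,h:(-r*np.cos(th)+h*np.sin(th),0,r*np.sin(th)+h*np.cos(th))
k=800/280
for th in(.45,.6,.75): print(th,((proj(s,W(p,[q(th,174,22.5),q(th,85,12)]))-(145,110)+.5)*k).round())
# TCP target so fingertips (8 ahead) are clearance cl above button face
for th,cl in((.6,25),(.6,3),(.6,-7),(.45,-7),(.3,-7),(.15,-7),(0,-6.5)): print(th,cl,W(p,[q(th,174,22.5+8+cl)]).round(1))
```

```text
[np.float64(631.3647411832316), np.float64(32.87789466965344), 0.113]
0.45 [[507. 214.]
 [458. 304.]]
0.6 [[500. 210.]
 [454. 303.]]
0.75 [[491. 209.]
 [449. 305.]]
0.6 25 [[519.8  20.2 250.1]]
0.6 3 [[507.5  18.8 231.9]]
0.6 -7 [[501.9  18.2 223.6]]
0.45 -7 [[485.8  16.4 202.8]]
0.3 -7 [[473.1  14.9 179.9]]
0.15 -7 [[463.9  13.9 155.2]]
0 -6.5 [[458.5  13.3 130. ]]
```

```bash
python3 -m handwheel '[[[20,-0.7,-8,0,0,0,-1],[20.7,-0.8,-7.6,0,0,0,-1],[-6.2,-0.7,-9.1,0,0,0,-1],[-6.1,-0.7,-9.1,0,0,0,-1],[0,0,0,0,0,0,-1]]]'
python3 -m handwheel '[[[-1.7,-0.2,-2.5,0,0,0,-1],[-1.7,-0.2,-2.5,0,0,0,-1],[0,0,0,0,0,0,-1]]]'
```

```text
time_s: 12.62
eef_pos: [506.9, 18.9, 232.2]
ee_rot: [-0.304, -0.054, 0.951, -0.018]
force: [-0.3, -0.6, 0.5]
grip_width: -0.0
grip_force: 0.0
time_s: 13.0
eef_pos: [503.9, 18.5, 227.7]
ee_rot: [-0.303, -0.054, 0.951, -0.018]
force: [0.3, -0.6, -0.9]
grip_width: -0.002
grip_force: 0.0
```

```bash
python3 -m handwheel '[[[-1.1,-0.1,-1.7,0,0,0,-1],[0,0,0,0,0,0,-1]]]'
python3 -m handwheel '[[[-1.1,-0.1,-1.7,0,0,0,-1],[0,0,0,0,0,0,-1]]]'
```

```text
time_s: 13.25
eef_pos: [502.8, 18.4, 225.8]
ee_rot: [-0.303, -0.054, 0.951, -0.018]
force: [-0.6, -0.2, -0.2]
grip_width: -0.0
grip_force: 0.0
time_s: 13.5
eef_pos: [501.7, 18.3, 224.2]
ee_rot: [-0.303, -0.054, 0.951, -0.018]
force: [-0.1, -0.2, 0.3]
grip_width: 0.001
grip_force: 0.0
```

Run:
```python
from rig import *
import cv2,pickle
c=capture("scene");pickle.dump(c,open("pics/scene3.pkl","wb"))
cv2.imwrite("pics/s3.png",cv2.resize(c["image"][150:250,260:380,::-1],(720,600),interpolation=cv2.INTER_CUBIC))
```

```text
(no output)
```

View pics/s3.png

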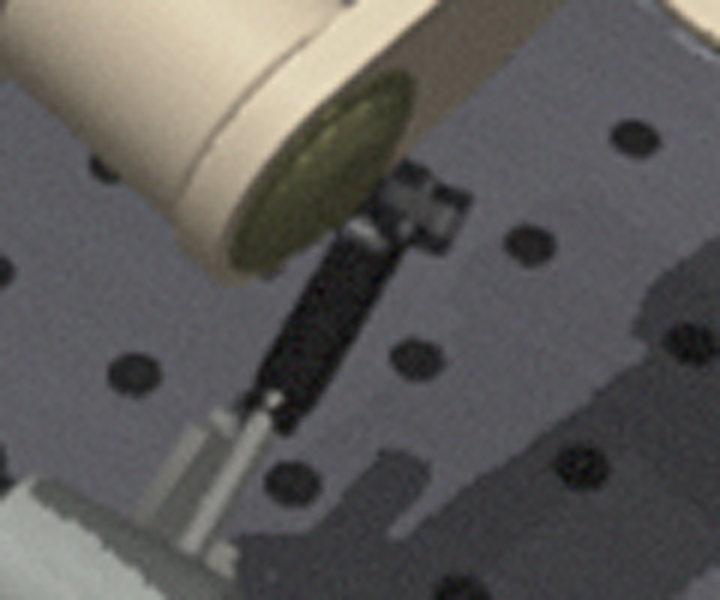

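Run:
```python
from h import *
from rig import sense
from scipy.spatial.transform import Rotation as R
s=pickle.load(open("pics/scene3.pkl","rb"));st=sense()
Rm=R.from_quat(np.roll(st["ee_rot"],-1)).as_matrix();tip=st["eef_pos"]+8*Rm[:,2]
p=[631.36,32.88,.113]
q=lambda th,r,h:(-r*np.cos(th)+h*np.sin(th),0,r*np.sin(th)+h*np.cos(th))
f=lambda P:((proj(s,P)-(260,150)+.5)*6).round()
print("tip",tip,f([tip]))
print("tip +-14 along y",f([tip+14*Rm[:,1],tip-14*Rm[:,1]]))
for th in(.45,.5,.55,.6): print(th,W(p,[q(th,174,22.5)]),f(W(p,[q(th,174,22.5),q(th,85,0),q(th,203,0)])))
```

```text
tip [497.11174416  17.70850718 217.70957873] [[365. 202.]]
tip +-14 along y [[395. 217.]
 [335. 188.]]
0.45 [[485.40575725  16.31661118 201.94406274]] [[376. 210.]
 [277. 406.]
 [417. 170.]]
0.5 [[490.35278418  16.87801679 209.16565136]] [[371. 206.]
 [275. 404.]
 [414. 162.]]
0.55 [[495.65225572  17.47941902 216.12937958]] [[366. 203.]
 [273. 402.]
 [410. 155.]]
0.6 [[501.29092593  18.11931469 222.81784171]] [[361. 200.]
 [271. 401.]
 [405. 149.]]
```

```bash
python3 -m handwheel '[[[-1.1,-0.1,-1.7,0,0,0,-1],[0,0,0,0,0,0,-1]]]' | sed -n '2p;4p'
python3 -m handwheel '[[[-1.1,-0.1,-1.7,0,0,0,-1],[0,0,0,0,0,0,-1]]]'| sed -n '2p;4p'
python3 -m handwheel '[[[-1.1,-0.1,-1.7,0,0,0,-1],[0,0,0,0,0,0,-1]]]'| sed -n '2p;4p'
```

```text
eef_pos: [500.6, 18.1, 222.5]
force: [-0.5, 0.3, -0.6]
eef_pos: [499.5, 18.0, 220.8]
force: [-0.5, 0.1, -0.0]
eef_pos: [498.4, 18.0, 219.1]
force: [0.1, 0.1, -0.3]
```

Run:
```python
from rig import *
import cv2,pickle,numpy as np
L=lambda n:pickle.load(open(f"pics/{n}.pkl","rb"))["image"]
a=[L("scene2"),L("scene3"),capture("scene")["image"]]
t=[L("top2"),capture("top")["image"]]
r=lambda i,w,h:cv2.resize(i,(w,h),interpolation=cv2.INTER_CUBIC)
A=np.hstack([r(i[160:225,290:350],266,288) for i in a])
B=np.hstack([r(i[180:250,200:290],399,310) for i in t])
cv2.imwrite("pics/cmp.png",np.vstack([A,B])[:,:,::-1])
```

```text
(no output)
```

View pics/cmp.png

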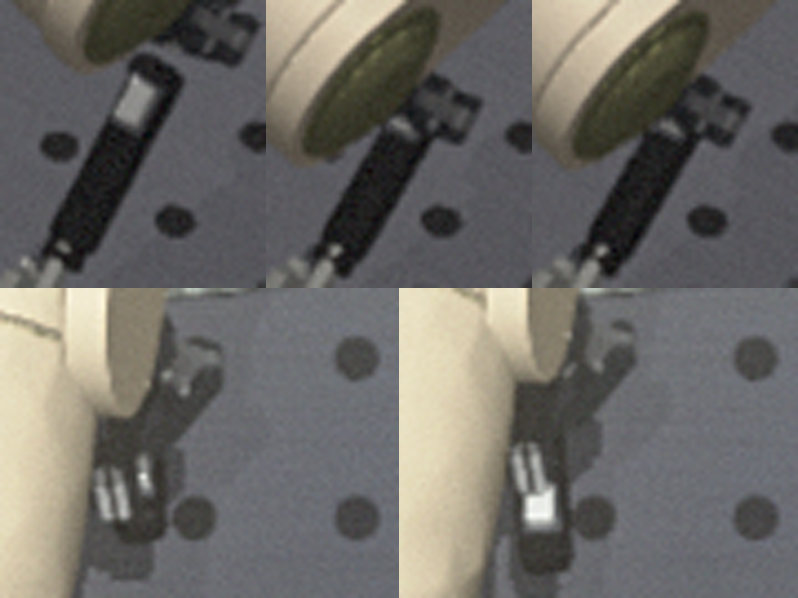

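Run:
```python
from h import *
t=pickle.load(open("pics/top0.pkl","rb"))
u=(200+141.5/4.433-.5,180+219.5/4.43-.5)
p=[631.36,32.88,.113]
q=lambda th,r,h:(-r*np.cos(th)+h*np.sin(th),0,r*np.sin(th)+h*np.cos(th))
print(u)
for th in(0,.15,.3,.45,.6): print(th,proj(t,W(p,[q(th,174,22.5),q(th,203,-12),q(th,203,12)])).round(1).tolist())
for th,cl in((.45,3),(.45,-7),(.3,3),(.3,-7),(0,3),(0,-6)): print(th,cl,W(p,[q(th,174,30.5+cl)]).round(1))
```

```text
(231.4196932100158, 229.04853273137698)
0 [[234.9, 241.9], [237.2, 254.7], [236.4, 254.0]]
0.15 [[233.8, 238.7], [236.2, 253.6], [235.2, 251.4]]
0.3 [[232.5, 233.8], [234.9, 250.6], [233.8, 246.9]]
0.45 [[231.1, 227.2], [233.5, 245.6], [232.3, 240.3]]
0.6 [[229.5, 219.1], [231.9, 238.6], [230.5, 231.7]]
0.45 3 [[490.2  16.9 211.8]]
0.45 -7 [[485.8  16.4 202.8]]
0.3 3 [[476.   15.3 189.4]]
0.3 -7 [[473.1  14.9 179.9]]
0 3 [[458.5  13.3 139.5]]
0 -6 [[458.5  13.3 130.5]]
```

The lever is now at the second notch (0.45): my first press released it and it dropped one notch. I'll press again and follow it down.

```bash
python3 -m handwheel '[[[-8.2,-1.1,-7.3,1.07,-9.4,0,-1],[0,0,0,0,0,0,-1],[-1.5,-0.2,-3,0,0,0,-1],[-1.5,-0.2,-3,0,0,0,-1],[-1.5,-0.2,-3,0,0,0,-1]]]'
python3 -m handwheel '[[[-4.5,-0.5,-7.6,0.33,-2.85,0,-1],[-4.2,-0.5,-7.6,0.33,-2.85,0,-1],[-4.0,-0.5,-7.7,0.33,-2.85,0,-1],[0,0,0,0,0,0,-1]]]'
```

```text
time_s: 15.02
eef_pos: [486.0, 16.3, 202.3]
ee_rot: [-0.224, -0.055, 0.973, -0.013]
force: [-0.6, 0.6, -0.3]
grip_width: 0.0
grip_force: 0.0
time_s: 15.52
eef_pos: [472.5, 14.8, 179.7]
ee_rot: [-0.151, -0.056, 0.987, -0.009]
force: [0.3, -0.5, -0.3]
grip_width: -0.004
grip_force: 0.0
```

Now down from 0.30 to level along the arc, straightening the tool.

```bash
python3 -m handwheel '[[[-3.5,-0.4,-8.2,0.32,-2.85,0,-1],[-3.1,-0.3,-8.2,0.32,-2.85,0,-1],[-2.6,-0.3,-8.3,0.32,-2.85,0,-1],[-2.2,-0.3,-8.3,0.32,-2.85,0,-1],[-1.7,-0.2,-8.3,0.32,-2.85,0,-1],[-0.9,-0.1,-7.4,0.32,-2.85,0,-1],[0,0,0,0,0,0,-1]]]'
python3 -m handwheel '[[[0,0,-1.5,0,0,0,-1],[0,0,0,0,0,0,-1]]]'
```

```text
time_s: 16.4
eef_pos: [459.0, 13.1, 131.3]
ee_rot: [-0.001, -0.056, 0.998, -0.001]
force: [-1.3, -0.4, 2.4]
grip_width: 0.0
grip_force: 1.2
time_s: 16.65
eef_pos: [459.2, 13.2, 130.0]
ee_rot: [-0.001, -0.056, 0.998, -0.001]
force: [-2.6, -0.4, 4.1]
grip_width: 0.005
grip_force: 2.2
```

```bash
python3 -m handwheel '[[[0,0,-2,0,0,0,-1],[0,0,-1.5,0,0,0,-1],[0,0,0,0,0,0,-1]]]'
python3 -m handwheel '[[[0,0,-1.5,0,0,0,-1],[0,0,-1,0,0,0,-1],[0,0,0,0,0,0,-1]]]'
python3 -m handwheel '[[[0,0,20,0,0,0,-1],[0,0,50,0,0,0,-1],[-50,0,50,0,0,0,-1],[-60,0,20,0,0,0,-1],[-40,0,0,0,0,0,-1],[0,50,0,0,0,0,-1],[0,50,0,0,0,0,-1],[0,50,0,0,0,0,-1]]]'
python3 - <<'E'
from rig import *
from h import *
t=capture("top");s=capture("scene")
r=lambda i,w,h:cv2.resize(i,(w,h),interpolation=cv2.INTER_CUBIC)
cv2.imwrite("pics/end.png",np.vstack([r(t["image"][110:260,120:380],520,300),r(s["image"][140:290,165:425],520,300)])[:,:,::-1])
p=[631.36,32.88,.113]
q=lambda th,r,h:(-r*np.cos(th)+h*np.sin(th),0,r*np.sin(th)+h*np.cos(th))
for th in(0,.15,.3): print(th,((proj(t,W(p,[q(th,174,22.5)]))-(120,110))*2).round(),((proj(s,W(p,[q(th,174,22.5)]))-(165,140))*2+(0,300)).round())
E
```

```text
time_s: 17.02
eef_pos: [459.3, 13.1, 128.2]
ee_rot: [-0.0, -0.056, 0.998, -0.001]
force: [-10.9, 1.1, 25.9]
grip_width: -0.002
grip_force: 12.5
time_s: 17.4
eef_pos: [459.3, 13.1, 126.9]
ee_rot: [-0.0, -0.057, 0.998, -0.001]
force: [-17.4, 1.4, 40.0]
grip_width: -0.003
grip_force: 19.9
time_s: 18.4
eef_pos: [315.6, 164.6, 258.1]
ee_rot: [-0.0, -0.056, 0.998, -0.001]
force: [1.0, -1.0, 0.9]
grip_width: 0.0
grip_force: 0.0
0 [[230. 264.]] [[319. 413.]]
0.15 [[228. 257.]] [[319. 403.]]
0.3 [[225. 248.]] [[318. 395.]]
```

View pics/end.png

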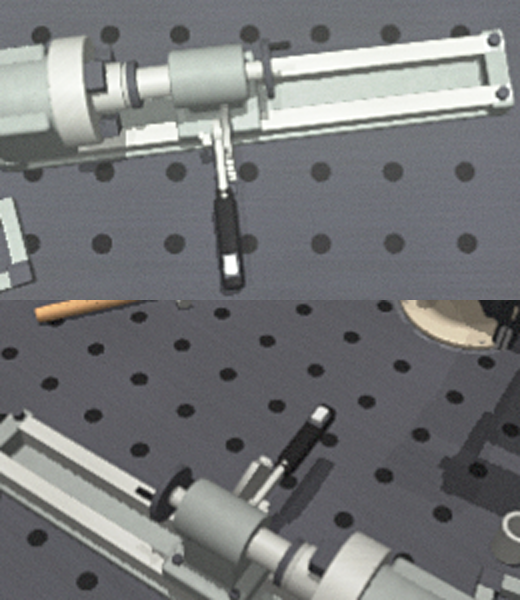

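The button is at (231,265) in the top view and (320,413) in the scene view. Both match the lever lying level, and the cone is seated in the tube. Handing in.

```bash
python3 -c "
from rig import *
print(finish_job())"
```

```text
the job is handed in; nothing more can be done
None
```

The job is handed in at about 18.4 s of the 51 s: the cone is home in the tube (it stopped hard at 36 N), and the lever is all the way down after dropping notch by notch on the release button, with no sign in the pictures that the loose tools moved; no verdict came back.

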